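Secure the magnet bottle and take off its push-and-turn safety cap

TASK

Get the square bottle of button magnets open: first swing the red turnbutton round until it lies over the bottle's shoulder, so that the bottle is locked in its holder. Then press the blue safety cap down, twist it counter-clockwise while pressed until it is free, lift it off and finish while still holding it in the gripper, upright and still, a few centimetres clear above the bottle's mouth. Leave the bottle seated in its holder, and do not disturb the horseshoe magnet or the wooden pointer.

Things in the scene. Friction and masses are not known exactly. Their poses are not given: they have to be found in the camera images.
- holder: Fixed brown wooden bottle holder. Origin: underside, below the bottle's axis; z up. Foot 110 (x) by 170 mm (y, -55 to +115), 12 thick. Square pocket wall round the bottle, 88 mm outside, top 50 mm above the bench. Dark post 36 mm square, top 84 mm above the bench, at local (0, +66) mm, carries the turnbutton.
- turnbutton (a joint): Angle of the red turnbutton. 0 = closed, at its stop: nose along holder -y over the bottle's shoulder, tail with the brass peg along holder +y. Positive = open, clockwise from above: peg axis at holder-local (38 sin q, 66 + 38 cos q) mm. Closed: within 0.2 rad of 0. Starts 1.0 to 1.6 open, most 1.9. Friction about 0.03 N m, stays where left.
- button_pivot (a point): On the turnbutton's upright pivot axis, at the top of the red bar, 92 mm above the bench. The bar is 18 mm wide, 89 mm long, 8 mm thick (84 to 92 mm above the bench).
- button_peg (a point): Top centre of the upright brass peg on the turnbutton's tail: 12 mm diameter, 92 to 116 mm above the bench, 38 mm from the pivot. Pinch it from above and carry it round the pivot, or push it. At least 35 mm clear between peg and cap.
- bottle: Loose square white bottle with a yellow band, 66 mm square, 70 mm high to its flat shoulder, about 0.4 kg, in the holder's pocket with 1 mm play each side, so it cannot turn. Origin: centre of its underside, 12 mm above the bench; z up, x and y along the holder's. Round neck 34 mm diameter with a collar 51 mm diameter, collar top 85 mm above the origin.
- bottle_rim (a point): Centre of the rim of the bottle's neck, 108 mm above the bottle's origin (120 mm above the bench). A grey spring plug 26 mm wide in the mouth rises to 16 mm above this point when the cap is off.
- cap: Loose blue ribbed round cap, 48 mm diameter, 32 mm high, open below, about 35 g, a white bar on top along its x. Origin: centre of its open lower edge, z up. At the start it is locked on the bottle, origin 93 mm above the bottle's origin, x along the bottle's x; locked, it neither pulls off nor turns. Grip it at any yaw; fingers have free room round it above 95 mm over the bench.
- cap_top (a point): Top centre of the cap, at the start 137 mm above the bench. Pressing meets a spring: 4 N to start, 10 N at the full 8 mm, where the cap meets the collar. At least 4 mm down it can turn. Held down and turned counter-clockwise (from above) over 52 degrees it is free to lift straight off; 65 to 85 is a good turn, stop at about 140. 45 mm of lift clears the mouth and plug.
- magnet: Bystander: blue painted horseshoe magnet with bare steel tips, lying flat, about 61 by 54 by 12 mm; leave it alone.
- pointer: Bystander: wooden dowel pointer with an aluminium cap, 180 mm long, 10 mm thick, lying along its x; leave it alone.
Things that resemble listed ones, but are neither listed nor needed, are in the scene too. Of the things that look like the cap, the middle-sized one is meant. What is meant by the holder is not turquoise, and is the larger of those in its own colour.

How it is judged:
On the way, in this order (a step that is already met when the one before it is completed fails the run):
1. the turnbutton is closed over the bottle's shoulder (within 0.2 rad), the cap still locked on (value of joint turnbutton below 0.2 rad and z of cap in the frame of bottle below 0.097 m and angle between the x axis of cap and the x axis of bottle, either way round below 0.35 rad), for 0.2 s.
2. the cap is pressed at least 3.5 mm down (value of joint turnbutton below 0.2 rad and z of cap in the frame of bottle below 0.0895 m), for 0.1 s.
3. the cap is turned at least 45 degrees, still on the neck (value of joint turnbutton below 0.2 rad and z of cap in the frame of bottle below 0.103 m and angle between the x axis of cap and the x axis of bottle, either way round above 0.785 rad), for 0.05 s.
At the end, for the whole second after the job is handed in: Turnbutton within 0.2 rad of closed; cap held in the fingers, off the bottle, its lower edge 20 to 152 mm above the rim and within 40 mm of the bottle axis, tilt under 0.3 rad, still; bottle seated (raised under 4 mm, tilt under 0.08 rad); magnet and pointer moved under 20 mm (value of joint turnbutton below 0.2 rad and z of cap in the frame of bottle between 0.128 and 0.26 m and horizontal distance between cap and bottle below 0.04 m and angle between cap's own z axis and vertical below 0.3 rad and linear speed of each of cap, bottle below 0.03 m/s and contact force between the fingers and cap above 1 N and contact force between cap and bottle below 0.1 N and z of bottle in the frame of holder below 0.016 m and angle between bottle's own z axis and vertical below 0.08 rad and distance of each of magnet, pointer from where it was at the start of the episode below 0.02 m); the arm keeps its last pose, push and grip.
It fails at once if the horseshoe magnet or the pointer is moved more than 20 mm (distance of any of magnet, pointer from where it was at the start of the episode above 0.02 m).
It fails at once if the bottle is pulled more than 10 mm up out of its holder (z of bottle in the frame of holder above 0.022 m).
It also fails if it takes over 51 s, if anything falls off the work surface, if the arm or the gripper's body presses on something with over 40 N, if the wrist force passes 120 N, or if a joint passes its speed limit or range.

ROBOT

A 6-joint arm with a two-finger parallel gripper is mounted at the origin on the work surface. World frame = base frame: x ahead of the robot, y to its left, z up, the work surface at z = 0. Lengths are in m, angles in rad, forces in N, time in s.
With the tool pointing down it reaches from about 0.425 to 0.95 m from the base axis. Payload 3.5 kg.
Tool frame: the origin (TCP) lies midway between the tips of the shut fingers; the grasp point (between the pads) lies 19 mm behind it; z points along the fingers, y is the line along which they close (so a half turn about z gives the same grasp; the last joint's range is limited). The gripper opens to 85 mm and grips with 20 to 120 N. Pads are 22 mm wide; open, the fingers measure 114 mm over their backs; the gripper's body (76 mm by 85 mm) begins 54 mm behind the grasp point. The pads swing forward as they close: fully open they stand 13 mm farther back than shut.
Start: joints at [1.184, 0.286, 1.577, -0, 1.279, -0.15], TCP at [0.158, 0.656, 0.231] pointing down, gripper open.
Joint ranges: [-2.77, 2.77], [-0.9, 2.22], [0.21, 2.48], [-1.53, 4.67], [0.24, 2.81], [-2.84, 2.84]. Speed limits (rad/s): [2.79, 2.79, 3.14, 3.14, 3.14, 3.14].

INTERFACE

Orientations are given as a unit quaternion [x, y, z, w].
In Python, from plant import ctrl, cams, order gives the robot as it stands.
- The arm moves only by the tool move_arm, never from a script. Its argument "plan" is one flat list of numbers, 7 for each row, row after row: the shift along the world's x, y, z in mm, then the turn, a rotation vector about the world's x, y, z in degrees, then the finger opening in mm, from 0 to 85.4. A call has 1 to 12 rows; each row shifts and turns the commanded pose from where the row before left it; what a row does not reach is not made up. A row lasts 1/10 s, in which the tool goes at most 50 mm and 8.59 degrees, less where a joint would pass 70% of its speed; a pose out of reach is approached as far as the arm can. A call is refused whole if a number of a shift passes 50 or a number of a turn 8.59, either way. A call with a gripper value outside its range is refused whole. The fingers move at their own pace and stop on an object; "newtons" is the grip in N (left out, the last holds). Time passes only in rows, so rows that do not move let the fingers close. It gives the time, the measured TCP pose, the force, the opening and the grip force at its end, in the units of the state.
- ctrl.get_state(): the state, without advancing time (a new reading comes with each control period).
- cams.read_camera(name): name is "scene" or "side" or "wrist"; returns a dict with "color" (384x512x3 uint8, red, green, blue), "fov_y" (degrees; the focal length in pixels is half the picture's height over the tangent of half this angle, whatever the lens; pixels are square), "cx", "cy" (the principal point, pixels), "origin" and "orientation" of the camera in the world; the wrist camera has in their place "T_tool_cam" (4x4, takes a point from camera to tool coordinates, whose origin is the TCP and whose axes are the flange's). Camera axes: x right, y up, looking along -z (the intrinsics and any distortion apply to the point x, -y, -z); pixel columns grow to the right and rows downward; lengths in m; the calibration is good to about 2 mm. The wrist camera is an equidistant fisheye: a pixel r from the principal point sees the ray r / f radians off the axis. A picture is of the moment at which its call begins: read the wrist's pose just before it. There is no depth.
- order.sign_off(): hands the job in; it is judged then, once.
The state is a dict: "time": time; "qpos": joint angles; "dq": joint speeds; "joint_efforts": joint torques, N m; "eef_pos": TCP position; "tcp_rot": TCP orientation; "contact_force": force on the tool from outside, world axes, zero at the start; "wrist_torque": the same for the moment, N m; "opening": opening from 0.0 (shut) to 1.0 (fully open); "finger_force": force on a finger pad.
Only numpy, scipy, OpenCV 4.12 (cv2) and the standard library are available. Lean on these libraries where they do the work, as an engineer would, in place of code of your own. Each camera call takes 0.05 s, during which the arm holds its last target. There are 200 camera calls.

## Working session

There is one attempt and no reset: what is moved stays moved. The work goes in short steps, Python scripts to look and compute and a tool call to move; the robot and the scene stay as the last step left them, time stands still between calls to the robot, and variables do not carry over. Pictures are saved under pics/ and viewed, at most 10 in all, crops included, and the job is handed in when it is done.

Besides the shell and the picture viewer there is one more tool, called after "Emit:" in YAML: its name, and indented under it one key for each argument. move_arm: Moves the arm, as the interface text tells. Its arguments: {"type":"object","properties":{"plan":{"type":"array","items":{"type":"number"}},"newtons":{"type":"number"}},"required":["plan"]}

```bash
mkdir -p pics; cat > h.py <<'E'
import numpy as np, cv2
from scipy.spatial.transform import Rotation as R
from plant import ctrl, cams, order
def shot(name,fn=None):
    s=ctrl.get_state(); c=cams.read_camera(name); c['s']=s
    if fn: cv2.imwrite('pics/'+fn,c['color'][:,:,::-1])
    return c
def ray(c,u,v):
    f=c['color'].shape[0]/2/np.tan(np.radians(c['fov_y'])/2)
    a,b=u-c['cx'],v-c['cy']
    if 'T_tool_cam' in c:
        r=np.hypot(a,b)+1e-9; t=r/f
        d=np.array([np.sin(t)*a/r,-np.sin(t)*b/r,-np.cos(t)])
        T=np.array(c['T_tool_cam']); Rt=R.from_quat(c['s']['tcp_rot']).as_matrix()
        return np.array(c['s']['eef_pos'])+Rt@T[:3,3], Rt@T[:3,:3]@d
    d=np.array([a/f,-b/f,-1]); return np.array(c['origin']),R.from_quat(c['orientation']).apply(d)
def onz(c,u,v,z):
    o,d=ray(c,u,v); return (o+d*(z-o[2])/d[2]).round(4)
def cross(c1,p1,c2,p2):
    o1,d1=ray(c1,*p1);o2,d2=ray(c2,*p2)
    t=np.linalg.lstsq(np.c_[d1,-d2],o2-o1,rcond=None)[0]
    a,b=o1+d1*t[0],o2+d2*t[1]; return ((a+b)/2).round(4),np.linalg.norm(a-b).round(4)
E
python3 - <<'E'
from h import *
a=[shot(n)['color'] for n in('scene','side','wrist')]
for n,i in zip('abc',a): cv2.imwrite(f'pics/{n}.png',i[:,:,::-1])
s=ctrl.get_state();print(s)
cv2.imwrite('pics/all.png',cv2.resize(np.vstack([np.hstack(a[:2]),np.hstack([a[2],a[2]*0])]),(800,600))[:,:,::-1])
E
```

```text
{'time': 0.15, 'qpos': array([ 1.18397574e+00,  2.87016524e-01,  1.57786754e+00,  1.21853888e-05,
        1.27860106e+00, -1.50028706e-01]), 'dq': array([ 8.28970395e-04, -1.61662271e-03, -4.47840842e-03, -8.52038478e-05,
        1.83205454e-03,  2.84056255e-04]), 'joint_efforts': array([ 8.84202709e-04, -4.06604862e+01, -2.93140554e+01, -9.41226745e-05,
        3.96947245e-03,  2.46488628e-05]), 'eef_pos': array([0.15813304, 0.65567856, 0.23021416]), 'tcp_rot': array([ 1.18121225e-01,  9.92998731e-01, -9.10806540e-04, -2.56578463e-04]), 'contact_force': array([ 0.41992182, -0.02135641, -0.60919298]), 'wrist_torque': array([-0.04738673, -0.048825  , -0.00177896]), 'finger_force': 0.0, 'opening': 1.0019948616873815}
```

View pics/all.png

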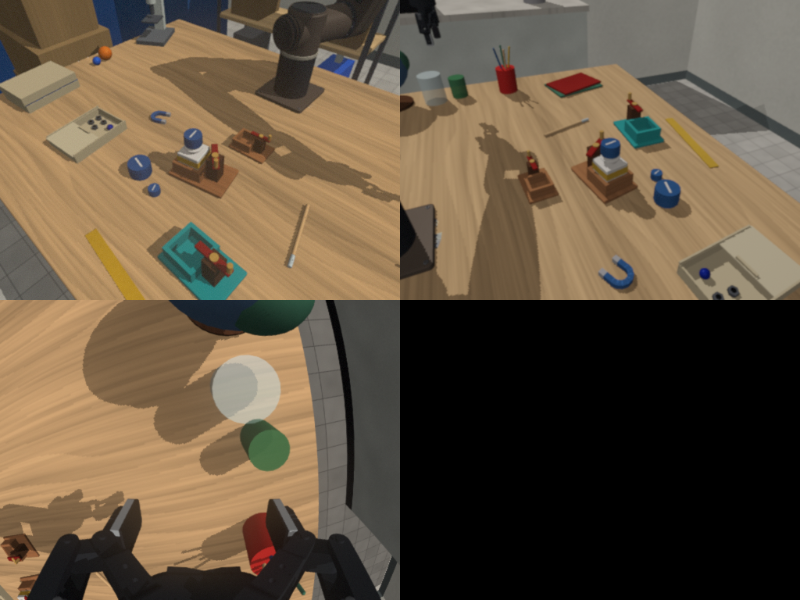

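The top left of the composite is the scene view and the top right is the side view.
- **Holders:** large brown one with the bottle at scene (205,165), small brown one at (250,143), turquoise one at (205,260). The large brown one fits, since it is the larger of the brown pair and holds the bottle.
- **Blue caps:** on the bottle at (193,138), a larger one loose at (140,167), a smaller one at (154,190). The one on the bottle is the middle-sized one.

I'll confirm this in an enlarged crop.

```bash
python3 - <<'E'
import cv2,numpy as np
a=cv2.imread('pics/a.png')[150:260,150:350];b=cv2.imread('pics/b.png')[150:270,190:390]
f=lambda i:cv2.resize(i,None,fx=4,fy=2.5*4/2.5,interpolation=3)
a=cv2.resize(a[0:110,50:170],(480,440),interpolation=3) # scene x200..320,y150..260, x4
b=cv2.imread('pics/b.png')[165:265,220:300]; b=cv2.resize(b,(320,400),interpolation=3) # x4
o=np.zeros((440,800,3),np.uint8);o[:,:480]=a;o[:400,480:]=b
cv2.imwrite('pics/crop.png',o)
E
```

```text
(no output)
```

View pics/crop.png

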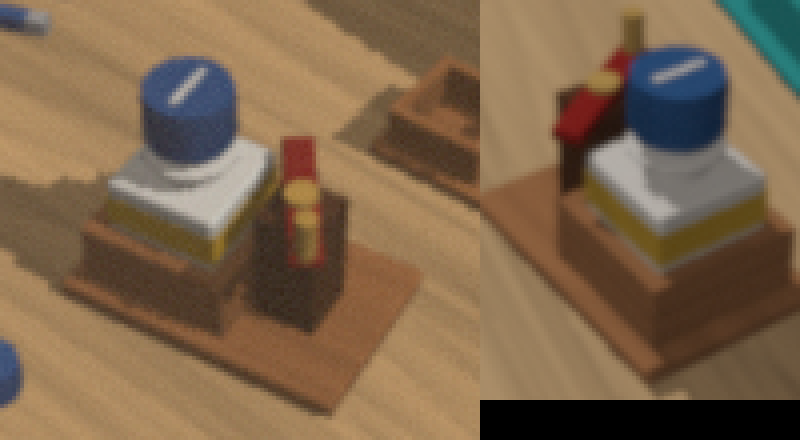

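The crop confirms the bottle with the blue cap in the large brown holder. Cap top is at about scene (247,171) and side (269.5,181.5). Peg top is at about scene (276.5,205) and side (258,168.5), and the pivot is at about scene (275.5,197) and side (251,185.5).

```bash
python3 - <<'E'
from h import *
c=shot('scene');d=shot('side')
for n,p,q,z in[('cap',(247.3,171),(269.5,181.5),.137),('peg',(276.5,204),(258.2,168.5),.116),('piv',(275.5,197.5),(251,185.5),.092)]:
    print(n,cross(c,p,d,q),onz(c,*p,z),onz(d,*q,z))
for p in[(282.5,252.5),(305.5,217.5),(216.2,221.7)]: print(onz(c,*p,.012))
print(c['origin'],d['origin'])
# magnet & pointer
for p in [(205,150),(383,300)]:print(onz(c,*p,.0))
E
```

```text
cap (array([ 5.274e-01, -2.000e-04,  1.390e-01]), np.float64(0.0023)) [ 0.5246 -0.0015  0.137 ] [0.5295 0.0016 0.137 ]
peg (array([0.5414, 0.0881, 0.115 ]), np.float64(0.0033)) [0.5405 0.0893 0.116 ] [0.5418 0.085  0.116 ]
piv (array([0.5138, 0.0623, 0.0946]), np.float64(0.0039)) [0.5098 0.0613 0.092 ] [0.5166 0.0641 0.092 ]
[0.5591 0.1235 0.012 ]
[0.4519 0.1005 0.012 ]
[ 0.5914 -0.0386  0.012 ]
[0.93275472 0.40910268 0.63964872] [ 0.25223329 -0.58068594  0.56361832]
[ 0.4261 -0.2604  0.    ]
[0.512  0.3264 0.    ]
```

Emit:
move_arm:
  plan: [0,0,50,0,0,0,50,0,0,50,0,0,0,50,27,-40,0,0,0,0,50,27,-40,0,0,0,0,50,27,-40,0,0,0,0,50,27,-40,0,0,0,0,50,27,-40,0,0,0,0,50,27,-40,0,0,0,0,50,27,-40,0,0,0,0,50,27,-40,0,0,0,0,50,27,-40,0,0,0,0,50,27,-40,0,0,0,0,50]

```text
time: 1.45
eef_pos: [0.4289, 0.2544, 0.3315]
tcp_rot: [0.118, 0.993, 0.0, 0.0]
contact_force: [0.2, 0.6, -0.5]
opening: 0.585
finger_force: 0.0
```

Emit:
move_arm:
  plan: [27,-40,0,0,0,0,50,27,-40,0,0,0,0,50,0,0,-45,0,0,0,50,0,0,-45,0,0,0,50,0,0,0,0,0,0,50,0,0,0,0,0,0,50]

```text
time: 2.05
eef_pos: [0.482, 0.1762, 0.2413]
tcp_rot: [0.118, 0.993, -0.0, -0.001]
contact_force: [-0.5, 0.7, 1.0]
opening: 0.584
finger_force: 0.0
```

```bash
python3 - <<'E'
from h import *
c=shot('wrist','w1.png');print(c['s']['eef_pos'],c['s']['tcp_rot'],c['s']['qpos'],c['fov_y'],c['cx'],c['cy'])
E
```

```text
[0.48200348 0.1761878  0.24133911] [ 1.18048373e-01  9.93007506e-01 -2.14278203e-04 -7.92450164e-04] [ 1.52538367e-01 -8.23697780e-02  1.95741079e+00  1.16586174e-05
  1.26819342e+00 -1.18161280e+00] 65.70646984690485 260.37405157227914 197.84624980213815
```

View pics/w1.png

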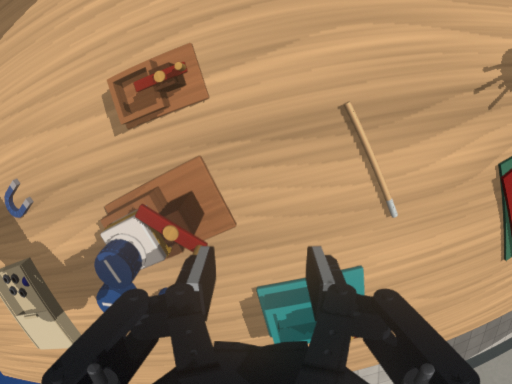

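The wrist view shows the large brown holder with the pivot screw at (171,234) and the cap top at about (122,256). The peg at about (205,250) is partly behind the left finger.

```bash
python3 - <<'E'
from h import *
c=shot('wrist')
i=c['color'];h=cv2.cvtColor(i,cv2.COLOR_RGB2HSV)
print('piv',onz(c,171,234,.093),'cap',onz(c,122,256,.137),'nose',onz(c,142,208,.092))
print('foot',[onz(c,*p,.012).tolist() for p in((202,157),(235,224),(102,207))])
E
python3 -c "
import cv2;cv2.imwrite('pics/w1c.png',cv2.resize(cv2.imread('pics/w1.png')[180:300,80:240],(800,600),interpolation=3))"
```

```text
piv [0.519  0.0652 0.093 ] cap [0.5145 0.021  0.137 ] nose [0.4816 0.0417 0.092 ]
foot [[0.4559, 0.1065, 0.012], [0.5569, 0.124, 0.012], [0.487, -0.0661, 0.012]]
```

View pics/w1c.png

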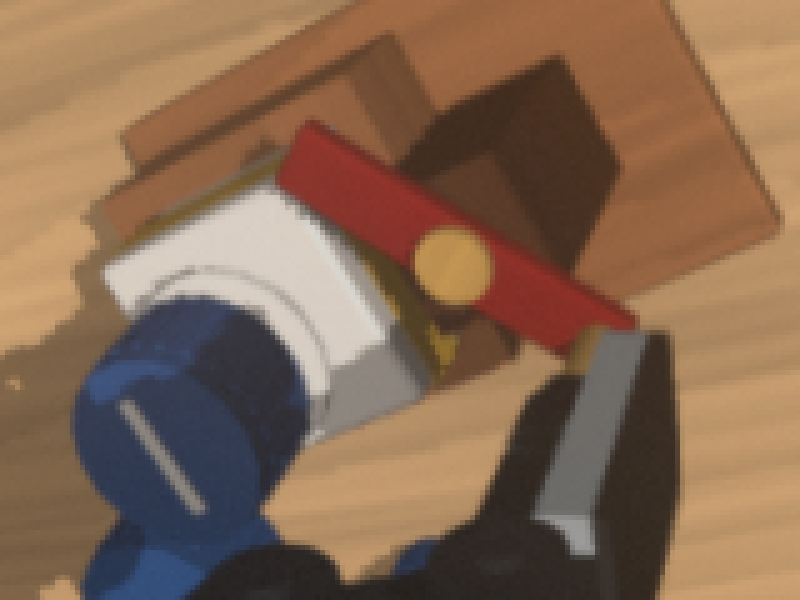

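The crop shows the bar with its nose up-left and the peg just behind the left finger tip. The cap's top centre is at about full-picture (112.5,271.5).

```bash
python3 - <<'E'
from h import *
c=shot('wrist')
print('piv',onz(c,170.6,233.4,.094),'cap',onz(c,112.5,271.5,.137))
g=lambda x,y:onz(c,80+x/5,180+y/5,.092)[:2]
a,b,p,q=g(310,122),g(275,185),g(635,320),g(560,355)
print(a,b,p,q,(a+b)/2,(p+q)/2)
v=(p+q-a-b)/2;print(np.degrees(np.arctan2(v[1],v[0])),np.linalg.norm(v))
print('bar yaw',[onz(c,80+x/5,180+y/5,.137) for x,y in((123,403),(200,512))])
E
```

```text
piv [0.5192 0.0652 0.094 ] cap [ 0.5324 -0.0011  0.137 ]
[0.4788 0.043 ] [0.4912 0.0284] [0.5419 0.1019] [0.547  0.0816] [0.485  0.0357] [0.54445 0.09175]
43.3138579226008 0.08170621151418055
bar yaw [array([ 0.5176, -0.0045,  0.137 ]), array([0.5475, 0.0016, 0.137 ])]
```

Emit:
move_arm:
  plan: [30,-44,0,0,0,0,50,31,-44,0,0,0,0,50,0,0,-40,0,0,0,50,0,0,-30,0,0,0,50,0,0,0,0,0,0,50,0,0,0,0,0,0,50]

```text
time: 2.8
eef_pos: [0.5403, 0.0943, 0.1734]
tcp_rot: [0.118, 0.993, 0.0, 0.001]
contact_force: [0.4, -0.4, 0.3]
opening: 0.581
finger_force: 0.0
```

```bash
python3 - <<'E'
from h import *
c=shot('wrist');a=shot('scene');d=shot('side');print(c['s']['eef_pos'])
o=np.zeros((600,800,3),np.uint8)
o[:,:]=0
o[:300,:400]=cv2.resize(c['color'],(400,300))
o[:300,400:]=cv2.resize(a['color'][130:250,200:360],(400,300))
o[300:,:400]=cv2.resize(d['color'][110:230,190:350],(400,300))
o[300:,400:]=cv2.resize(c['color'][200:380,180:340],(400,300))
cv2.imwrite('pics/d.png',o[:,:,::-1])
E
```

```text
[0.54031918 0.09432727 0.1733712 ]
```

View pics/d.png

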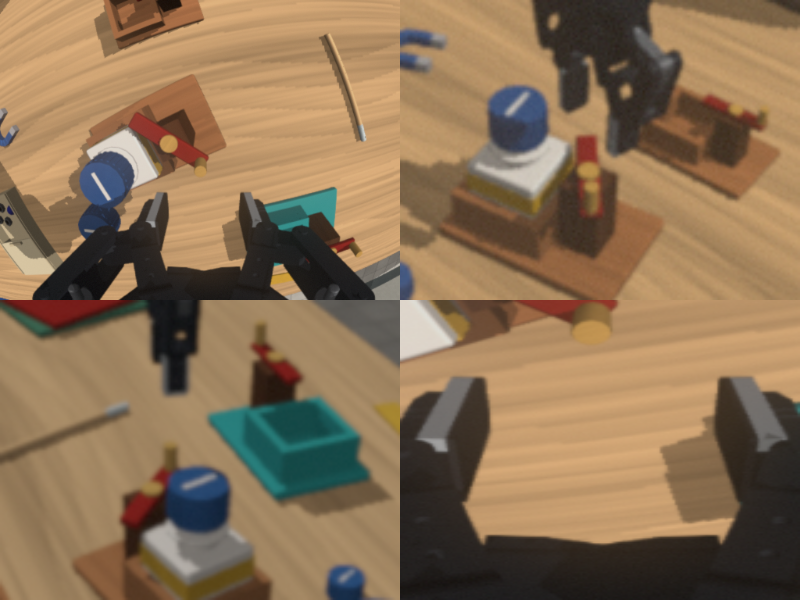

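The peg's top is at wrist pixel (256,219), the pivot at (215,183) and the cap bar's centre at (134,232). The gripper is clear above.

```bash
python3 - <<'E'
from h import *
c=shot('wrist')
print('peg',onz(c,256.4,218.6,.116),'piv',onz(c,215,183,.094),'cap',onz(c,134,232.5,.137),'tcp',onz(c,256,330,.173))
a=shot('scene');d=shot('side')
# fresh peg pixels
print(cross(a,(200+590/2.5-160,130+186/2.5),d,(190+170/2.5,110+(451-300)/2.5)))
print(cross(a,(200+590/2.5-160,130+186/2.5),c,(256.4,218.6)),cross(d,(190+170/2.5,110+(451-300)/2.5),c,(256.4,218.6)))
E
```

```text
peg [0.5422 0.0922 0.116 ] piv [0.5144 0.0652 0.094 ] cap [0.5246 0.0063 0.137 ] tcp [0.5969 0.0792 0.173 ]
(array([0.5402, 0.086 , 0.1116]), np.float64(0.0031))
(array([0.5424, 0.0912, 0.117 ]), np.float64(0.0025)) (array([0.5449, 0.0914, 0.1073]), np.float64(0.0017))
```

Emit:
move_arm:
  plan: [2,-4,-25,0,0,0,50,0,0,-25,0,0,0,50,0,0,-24,0,0,0,50,0,0,0,0,0,0,50,0,0,0,0,0,0,0,0,0,0,0,0,0,0,0,0,0,0,0,0,0,0,0,0,0,0,0,0,0]
  newtons: 30

```text
validation failed for argument at $.pl...
```

Emit:
move_arm:
  plan: [2,-4,-25,0,0,0,50,0,0,-25,0,0,0,50,0,0,-24,0,0,0,50,0,0,0,0,0,0,50,0,0,0,0,0,0,0,0,0,0,0,0,0,0,0,0,0,0,0,0,0]
  newtons: 30

```text
time: 3.8
eef_pos: [0.5429, 0.0903, 0.0995]
tcp_rot: [0.118, 0.993, 0.001, 0.002]
contact_force: [1.2, 0.1, 0.9]
opening: 0.124
finger_force: 29.2
```

Emit:
move_arm:
  plan: [-3.6,3.2,0,0,0,0,0,-3.8,2.7,0,0,0,0,0,-4,2.2,0,0,0,0,0,-4.4,1.7,0,0,0,0,0,-5.1,1.3,0,0,0,0,0,-4.6,0.5,0,0,0,0,0,-4.7,0,0,0,0,0,0,-4.6,-0.6,0,0,0,0,0,0,0,0,0,0,0,0,0,0,0,0,0,0,0]

```text
time: 4.8
eef_pos: [0.5068, 0.1035, 0.0992]
tcp_rot: [0.119, 0.993, 0.003, 0.001]
contact_force: [0.8, 6.9, 9.1]
opening: 0.123
finger_force: 30.4
```

Emit:
move_arm:
  plan: [-2,-0.5,0,0,0,0,0,-2,-0.5,0,0,0,0,0,0,0,0,0,0,0,0]

```text
time: 5.1
eef_pos: [0.503, 0.1031, 0.0992]
tcp_rot: [0.119, 0.993, 0.003, 0.001]
contact_force: [1.8, 9.1, 7.6]
opening: 0.124
finger_force: 30.4
```

Emit:
move_arm:
  plan: [-2,1,0,0,0,0,0,-2,0,0,0,0,0,0,-1,0,0,0,0,0,0,0,0,0,0,0,0,0]

```text
time: 5.5
eef_pos: [0.5013, 0.103, 0.0994]
tcp_rot: [0.119, 0.993, 0.003, 0.006]
contact_force: [10.8, 6.6, 0.2]
opening: 0.121
finger_force: 29.7
```

```bash
python3 - <<'E'
from h import *
c=shot('wrist');a=shot('scene');d=shot('side');print(c['s']['eef_pos'],c['s']['contact_force'])
cv2.imwrite('pics/w2.png',c['color'][:,:,::-1])
o=np.zeros((600,800,3),np.uint8)
o[:300,:400]=cv2.resize(c['color'],(400,300))
o[:300,400:]=cv2.resize(a['color'][130:250,200:360],(400,300))
o[300:,:400]=cv2.resize(d['color'][110:230,190:350],(400,300))
o[300:,400:]=cv2.resize(c['color'][120:300,100:340],(400,300))
cv2.imwrite('pics/e.png',o[:,:,::-1])
E
```

```text
[0.50131198 0.10295254 0.09939225] [10.83643776  6.64870726  0.24064126]
```

View pics/e.png

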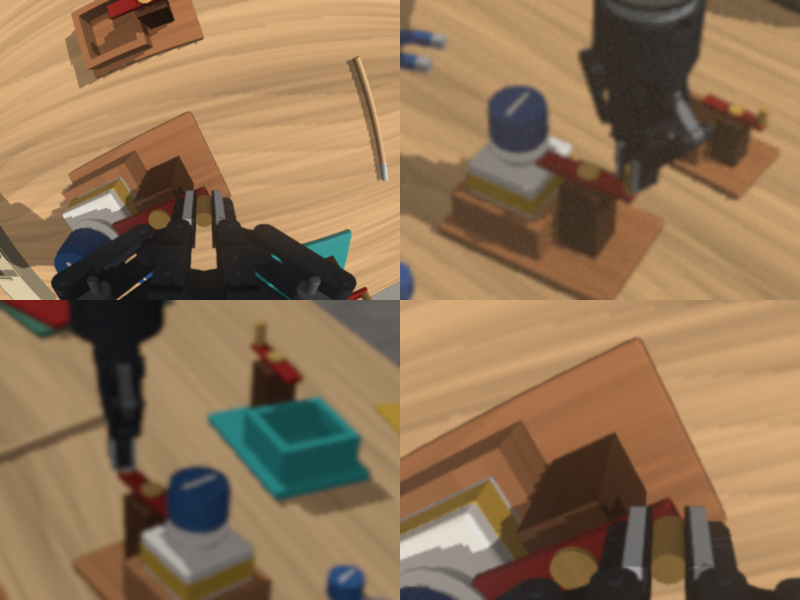

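The x force of 11 N is the stop, and the scene and wrist views show the bar lying over the shoulder along the holder's axis. Now I'll release the peg and go above the cap.

Emit:
move_arm:
  plan: [2,0,0,0,0,0,40,0,0,0,0,0,0,40,0,0,0,0,0,0,40,0,0,40,0,0,0,40,0,0,40,0,0,0,40]

```text
time: 6.15
eef_pos: [0.4968, 0.1009, 0.1755]
tcp_rot: [0.118, 0.993, -0.0, -0.004]
contact_force: [0.7, -0.4, 0.8]
opening: 0.467
finger_force: 0.0
```

Emit:
move_arm:
  plan: [3.9,-14.7,4,0,0,-8.5,85,3.9,-14.7,4,0,0,-8.5,85,3.9,-14.7,4,0,0,-8.5,85,3.9,-14.7,4,0,0,-8.5,85,3.9,-14.7,4,0,0,-8.5,85,3.9,-14.7,0,0,0,-8.5,85,3.9,-14.7,0,0,0,-8.5,85,0,0,0,0,0,0,85,0,0,0,0,0,0,85]

```text
time: 7.05
eef_pos: [0.5259, -0.0017, 0.1965]
tcp_rot: [0.594, 0.804, -0.0, -0.001]
contact_force: [-0.5, 0.2, -0.0]
opening: 0.994
finger_force: 0.0
```

```bash
python3 - <<'E'
from h import *
c=shot('wrist');a=shot('scene');d=shot('side');print(c['s']['eef_pos'],c['s']['tcp_rot'],c['s']['contact_force'],c['s']['qpos'])
cv2.imwrite('pics/w3.png',c['color'][:,:,::-1])
o=np.zeros((600,800,3),np.uint8)
o[:300,400:]=cv2.resize(a['color'][130:250,200:360],(400,300))
o[300:,400:]=cv2.resize(d['color'][110:230,190:350],(400,300))
o[:300,:400]=cv2.resize(c['color'],(400,300))
o[300:,:400]=cv2.resize(c['color'][180:380,120:387],(400,300))
cv2.imwrite('pics/f.png',o[:,:,::-1])
E
```

```text
[ 0.5258757  -0.00172554  0.19648468] [ 5.94391475e-01  8.04174844e-01 -3.77994538e-04 -1.20497475e-03] [-0.5115412   0.16861458 -0.02490835] [-1.96513289e-01 -1.04026651e-02  1.97269687e+00  3.70154043e-04
  1.18180088e+00 -4.94431789e-01]
```

View pics/f.png

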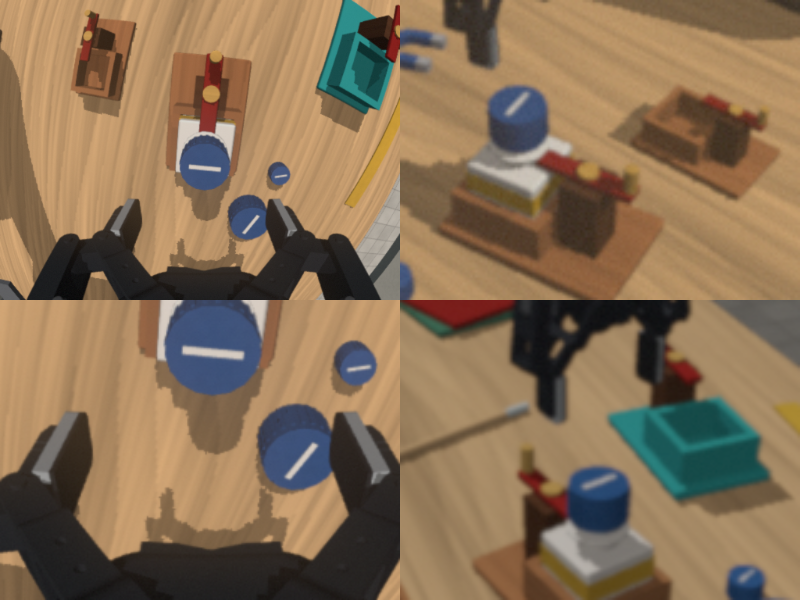

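The turnbutton is aligned along the holder. The cap bar's centre is at wrist pixel (261.5,214.7), with its ends at about (241.5,212.7) and (282.2,217.3).

```bash
python3 - <<'E'
from h import *
c=shot('wrist');a=shot('scene');d=shot('side')
h=cv2.cvtColor(c['color'],cv2.COLOR_RGB2HSV)
m=cv2.inRange(h,(100,60,20),(125,255,255))
n,l,s,ce=cv2.connectedComponentsWithStats(m)
for i in range(1,n):
    if s[i,4]>200: print(s[i],ce[i])
print('cap',onz(c,261.5,214.7,.137),onz(c,241.5,212.7,.137),onz(c,282.2,217.3,.137),'piv',onz(c,270,119.5,.094),'peg',onz(c,276,73,.116))
ps=(200+518/2.5-160,130+102/2.5); pd=(190+199/2.5,110+(482-300)/2.5)
print(cross(a,ps,d,pd),cross(a,ps,c,(261.5,214.7)),cross(d,pd,c,(261.5,214.7)))
E
```

```text
[ 229  174   64   69 3204] [260.91885144 208.15387016]
[345 208  25  29 492] [356.4898374  221.74796748]
[ 293  250   48   56 2048] [316.46386719 277.15087891]
cap [0.5269 0.0011 0.137 ] [ 0.5124 -0.0017  0.137 ] [0.5421 0.0036 0.137 ] piv [0.5141 0.0663 0.094 ] peg [0.5067 0.1023 0.116 ]
(array([ 0.5264, -0.0021,  0.1376]), np.float64(0.0031)) (array([0.5269, 0.0015, 0.1402]), np.float64(0.0016)) (array([ 0.528 , -0.    ,  0.1351]), np.float64(0.0019))
```

Emit:
move_arm:
  plan: [1,2,-30,0,0,0,85,0,0,-30,0,0,0,85,0,0,-31,0,0,0,85,0,0,0,0,0,0,85,0,0,0,0,0,0,40,0,0,0,0,0,0,40,0,0,0,0,0,0,40,0,0,0,0,0,0,40]
  newtons: 60

```text
time: 8.15
eef_pos: [0.5286, -0.0003, 0.1084]
tcp_rot: [0.595, 0.804, 0.0, 0.001]
contact_force: [-2.9, -0.9, 4.2]
opening: 0.549
finger_force: 60.8
```

Emit:
move_arm:
  plan: [0,0,-3,0,0,0,40,0,0,-3,0,0,0,40,0,0,-2,0,0,0,40,0,0,0,0,0,0,40]

```text
time: 8.55
eef_pos: [0.5286, -0.0004, 0.1011]
tcp_rot: [0.595, 0.804, -0.0, 0.001]
contact_force: [-5.0, -1.1, 10.8]
opening: 0.55
finger_force: 61.5
```

Emit:
move_arm:
  plan: [0,0,-0.5,0,0,8.4,40,0,0,0,0,0,8.4,40,0,0,0,0,0,8.4,40,0,0,0,0,0,8.4,40,0,0,0,0,0,8.4,40,0,0,0,0,0,8.4,40,0,0,0,0,0,8.4,40,0,0,0,0,0,8.4,40,0,0,0,0,0,8.4,40,0,0,0,0,0,0,40]

```text
time: 9.55
eef_pos: [0.5289, 0.0001, 0.1009]
tcp_rot: [-0.023, 1.0, 0.0, 0.001]
contact_force: [-4.4, -0.1, 11.5]
opening: 0.546
finger_force: 61.6
```

```bash
python3 - <<'E'
from h import *
c=shot('wrist');a=shot('scene');d=shot('side');s=c['s'];print(s['eef_pos'],s['tcp_rot'],s['contact_force'],s['wrist_torque'],s['qpos'])
o=np.zeros((600,800,3),np.uint8)
o[:300,400:]=cv2.resize(a['color'][130:250,180:340],(400,300))
o[300:,400:]=cv2.resize(d['color'][110:230,190:350],(400,300))
o[:300,:400]=cv2.resize(c['color'],(400,300))
o[300:,:400]=cv2.resize(c['color'][180:380,120:387],(400,300))
cv2.imwrite('pics/g.png',o[:,:,::-1])
E
```

```text
[5.28919508e-01 1.22572847e-04 1.00924424e-01] [-2.34254437e-02  9.99724991e-01  1.97012156e-05  1.09120395e-03] [-4.39446697 -0.10144464 11.48060517] [0.25228532 0.83301464 0.11736698] [-1.91953386e-01  1.14267002e-01  2.03484586e+00  6.03805588e-04
  9.90356313e-01 -1.80993550e+00]
```

View pics/g.png

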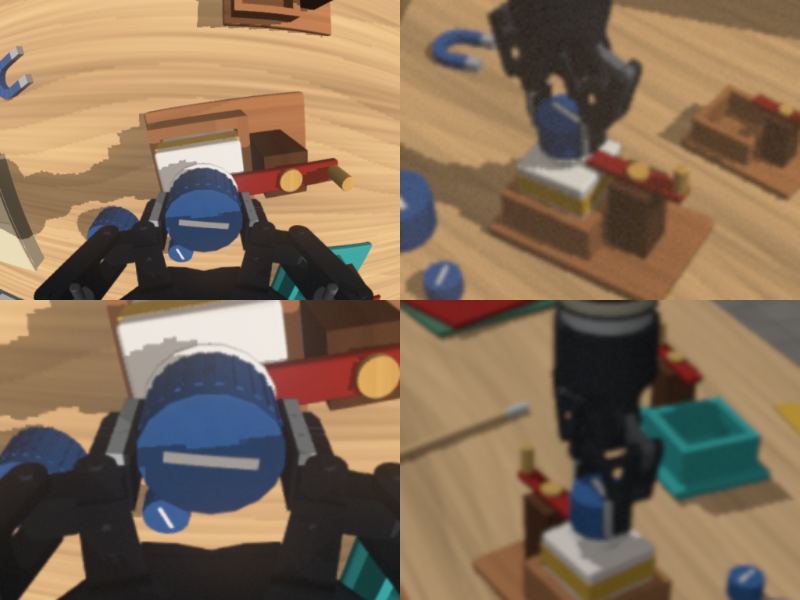

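The cap's bar turned with the gripper by about 75°, with no slip and the turnbutton still closed. Lifting straight up.

Emit:
move_arm:
  plan: [0,0,5,0,0,0,40,0,0,6,0,0,0,40,0,0,10,0,0,0,40,0,0,15,0,0,0,40,0,0,15,0,0,0,40,0,0,15,0,0,0,40,0,0,15,0,0,0,40,0,0,8,0,0,0,40,0,0,0,0,0,0,40,0,0,0,0,0,0,40,0,0,0,0,0,0,40]

```text
time: 10.8
eef_pos: [0.5272, 0.0002, 0.1858]
tcp_rot: [-0.022, 1.0, 0.0, -0.001]
contact_force: [-0.3, 0.2, -1.5]
opening: 0.546
finger_force: 61.4
```

```bash
python3 - <<'E'
from h import *
c=shot('wrist');a=shot('scene');d=shot('side');s=c['s'];print(s['eef_pos'],s['contact_force'],s['dq'].round(3),s['finger_force'])
o=np.zeros((600,800,3),np.uint8)
o[:300,400:]=cv2.resize(a['color'][100:250,180:380],(400,300))
o[300:,400:]=cv2.resize(d['color'][80:230,190:390],(400,300))
o[:300,:400]=cv2.resize(c['color'],(400,300))
cv2.imwrite('pics/k.png',o[:,:,::-1])
E
```

```text
[5.27165452e-01 1.86641562e-04 1.85817690e-01] [-0.2901864   0.23334571 -1.54193681] [ 0.     0.006  0.003  0.002 -0.001  0.001] 61.44867366179824
```

View pics/k.png

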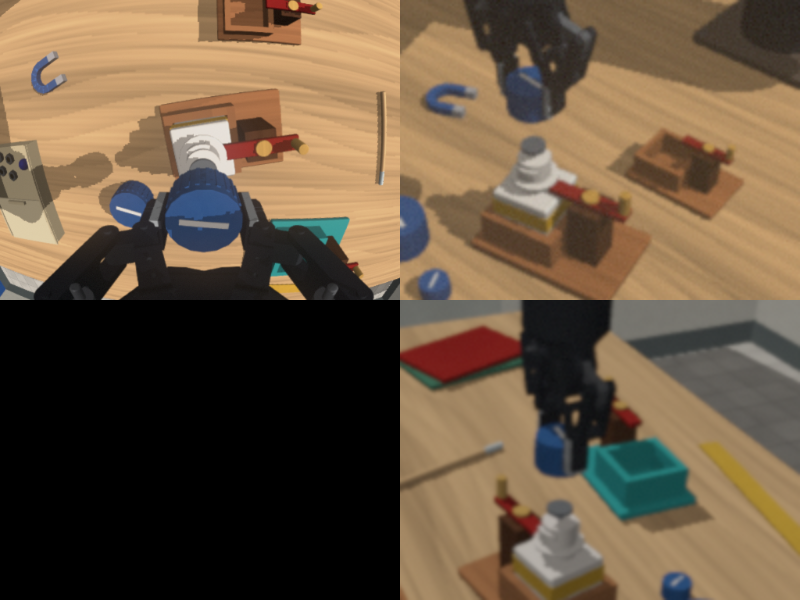

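The cap is held upright, about 6 cm above the open neck. The bottle is seated and the turnbutton is closed.

```bash
python3 -c "
from plant import order;print(order.sign_off())"
```

```text
the job is handed in; nothing more can be done
None
```

The job is handed in. The turnbutton is closed, and the cap was pressed, turned about 75° and lifted off. It is held still and upright about 60 mm above the rim, with the bottle seated in its holder. The sign-off returned no verdict.

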